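Free the jammed tamping board

TASK

The wooden tamping board in the plywood cradle is jammed askew, its corners caught under the cradle's two overhanging side lips. Turn it flat along the cradle's long sides while it is still down in the cradle, so that its corners come free, then lift it out and set it down upright (grip bar on top) centred on the cork mat and squarely lengthwise along it. Leave the second board, which lies on the open bench, where it is.

Things in the scene. Friction and masses are not known exactly. Their poses are not given: they have to be found in the camera images.
- tamper_grip (a point): Jammed board: plywood plate 150 x 60 x 10 mm under a grip bar 90 long, 22 wide, 22 high on two posts; 0.22 kg. Point: the bar's centre, 60 mm above the plate's underside. x along bar and plate, y across, z up. It rests on the cradle floor, turned 26 to 31 deg anticlockwise (from above) from the cradle's x; it lifts out only within about 10 deg of it and 10 mm of the centre line.
- cradle: Shallow open plywood tray, fixed: outside 210 x 150 mm, inside 190 (x) by 130 (y), floor 6 thick. Along each long side a lip overhangs the inside by 17 mm, underside 23 and top 31 mm above the bench; the gap between the lips is 96 mm. End walls 23 mm high, without lip. Origin: centre of the underside, on the bench; x along the long sides, z up.
- mat: Rectangular cork mat fixed to the bench, 240 mm (x) by 120 mm (y), 4 mm thick. Origin: centre of its underside, on the bench; x along its long side, z up.
- spare_grip (a point): The second tamping board, of the same make and size, lying free on the open bench: a bystander. This point is the centre of its grip bar, 60 mm above the bench; axes as for the first board.

How it is judged:
By the outcome, as a careful person would: the job done as asked, in the order asked, and still so for the second after the job is handed in, with the robot touching nothing.
It also fails if it takes over 38 s, if anything falls off the work surface, if the arm or the gripper's body presses on something with over 40 N, if the wrist force passes 120 N, or if a joint passes its speed limit or range.

ROBOT

A 7-joint arm with a two-finger parallel gripper is mounted at the origin on the work surface; the furniture and walls round the work are solid. World frame = base frame: x ahead of the robot, y to its left, z up, the work surface at z = 0. Lengths are in m, angles in rad, forces in N, time in s.
With the tool pointing down it reaches from about 0.4 to 0.85 m from the base axis. Payload 4.4 kg.
Tool frame: the origin (TCP) lies midway between the tips of the shut fingers; the grasp point (between the pads) lies 19 mm behind it; z points along the fingers, y is the line along which they close (so a half turn about z gives the same grasp; the last joint's range is limited). The gripper opens to 94 mm and grips with 3 to 60 N. Pads are 16 mm wide; open, the fingers measure 119 mm over their backs; the gripper's body (75 mm by 177 mm) begins 78 mm behind the grasp point.
Start: joints at [-1.224, 0.628, 0.038, 1.517, -0.027, 0.996, -0.02], TCP at [0.261, 0.595, 0.179] pointing down, gripper open.
Joint ranges: [-3.06, 3.06], [-0.37, 2.12], [-1.25, 1.32], [0.18, 2.47], [-1.1, 4.24], [0.23, 1.98], [-2.94, 2.94]. Speed limits (rad/s): [2.57, 2.57, 3.14, 3.14, 3.14, 3.14, 3.14].

INTERFACE

Orientations are given as a unit quaternion [w, x, y, z].
In Python, from bench import * gives the robot as it stands. The module is installed in compiled form; this text tells all that it offers.
- The arm moves only by the tool move_arm, never from a script. Its argument "rows" is a list that holds one entry, the list of rows, each a list of 6 numbers: the shift along the tool's x, y, z in m, then the turn, a rotation vector about the tool's x, y, z in rad. In form: [[[x, y, z, ax, ay, az], ...]]. A call has 1 to 12 rows; each row is the pose to reach, as a shift and turn from the pose commanded when the call began, along the tool's axes at that moment; what a row does not reach only later rows make up. A row lasts 1/12 s, in which the tool goes at most 41.7 mm and 7.16 degrees, less where a joint would pass 70% of its speed; a pose out of reach is approached as far as the arm can. A call with a gripper value outside its range is refused whole. "gripper" is the gripper command: -1 is shut, 1 is fully open, values between are in proportion, set as the call begins (left out, the last holds). The fingers move at their own pace and stop on an object; "squeeze" is the grip in N (left out, the last holds). Time passes only in rows, so rows that repeat a pose let the fingers close. It gives the time, the measured TCP pose, the force, the opening and the grip force at its end, in the units of the state.
- state(): the state, without advancing time (a new reading comes with each control period).
- read_camera(name): name is "scene" or "top"; returns a dict with "color" (384x512x3 uint8, red, green, blue), "depth" (384x512 float32, m along the optical axis (not along the pixel's ray), 0 where there is no reading), "mtx" (3x3 intrinsics, pixels), "R" (3x3) and "t" (3): a world point X has camera coordinates R X + t. Camera axes: x right, y down, z forward; pixel columns grow to the right and rows downward; lengths in m; the calibration is good to about 2 mm. A picture is of the moment at which its call begins.
- finish_job(): hands the job in; it is judged then, once.
The state is a dict: "time": time; "joint_positions": joint angles; "joint_velocities": joint speeds; "effort": joint torques, N m; "tool_pos": TCP position; "eef_rot": TCP orientation; "wrist_force": force on the tool from outside, world axes, zero at the start; "torque": the same for the moment, N m; "finger_gap": finger opening in m; "finger_force": force on a finger pad.
Only numpy, scipy, OpenCV 4.12 (cv2) and the standard library are available. Lean on these libraries where they do the work, as an engineer would, in place of code of your own. Each camera call takes 0.05 s, during which the arm holds its last target. There are 200 camera calls.

## Working session

There is one attempt and no reset: what is moved stays moved. The work goes in short steps, Python scripts to look and compute and a tool call to move; the robot and the scene stay as the last step left them, time stands still between calls to the robot, and variables do not carry over. Pictures are saved under pics/ and viewed, at most 10 in all, crops included, and the job is handed in when it is done.

Besides the shell and the picture viewer there is one more tool, called after "Call:" by a JSON object that holds its "fn" and its "kwargs". move_arm: Moves the arm, as the interface text tells. Its arguments: {"type":"object","properties":{"rows":{"type":"array"},"gripper":{"type":"number"},"squeeze":{"type":"number"}},"required":["rows"]}

```bash
mkdir -p pics
python3 - <<'E'
from bench import *
import cv2,numpy as np
print(state())
for n in("scene","top"):
    c=read_camera(n); np.savez(f'{n}.npz',**c); cv2.imwrite(f'pics/{n}0.png',c['color'][:,:,::-1]); print(n,c['mtx'],c['R'],c['t'],-c['R'].T@c['t'])
E
```

```text
{'time': 0.0, 'joint_positions': array([-1.22382179,  0.6292928 ,  0.03846366,  1.51835805, -0.02699199,
        0.99626818, -0.01997425]), 'joint_velocities': array([-7.28576953e-04,  6.12685073e-05, -1.37381110e-03, -9.24680857e-04,
       -2.78474915e-04,  1.57732586e-03, -2.87316262e-04]), 'effort': array([-1.23587834e-03, -5.49728894e+01,  1.14301845e+00, -1.86638725e+01,
       -5.22351405e-02,  2.37721635e-02,  1.59036776e-04]), 'tool_pos': array([0.26045755, 0.59477313, 0.17809229]), 'eef_rot': array([-1.65549634e-04,  2.04918842e-01,  9.78778551e-01, -8.88614452e-04]), 'wrist_force': array([-0.98257272,  0.74665854, -0.64187555]), 'torque': array([0.00376282, 0.02906701, 0.01868473]), 'finger_force': 0.0, 'finger_gap': 0.09441074986874055}
scene [[412.98970468   0.         258.62154014]
 [  0.         412.98970468 192.51436814]
 [  0.           0.           1.        ]] [[-0.44626368 -0.89484185  0.01033421]
 [-0.44178115  0.21024722 -0.87213848]
 [ 0.77825327 -0.39376918 -0.48914996]] [0.35318349 0.27517896 0.47690807] [-0.09197342  0.44597945  0.46962385]
top [[416.70758375   0.         256.46101974]
 [  0.         416.70758375 187.2446876 ]
 [  0.           0.           1.        ]] [[ 0.00360701 -0.99992183  0.01197159]
 [-0.99104084 -0.00517282 -0.133459  ]
 [ 0.13351049 -0.01138294 -0.99098203]] [0.08980556 0.57922309 0.86254665] [0.45855077 0.10261308 0.93099564]
```

View pics/top0.png

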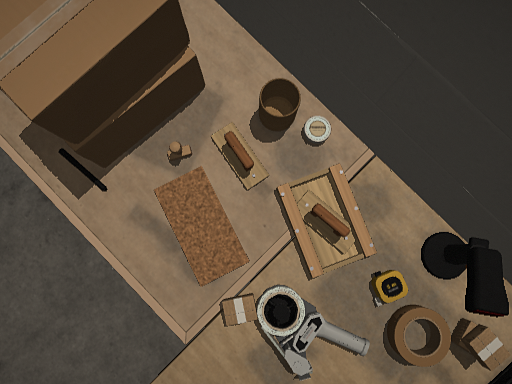

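View pics/scene0.png

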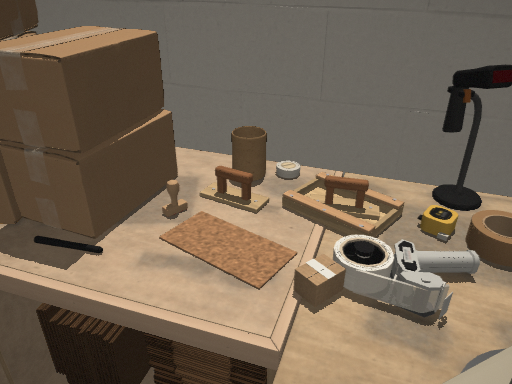

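The top view shows the mat at about (201,226), the cradle at (326,220) with the jammed bar at (331,220), and the spare board at (239,155). Next I measure them.

```bash
cat > h.py <<'E'
import cv2,numpy as np
def world(c):
    v,u=np.mgrid[:384,:512]; d=c['depth']; K=c['mtx']
    P=np.stack([(u-K[0,2])/K[0,0]*d,(v-K[1,2])/K[1,1]*d,d],-1)
    return (P-c['t'])@c['R']
def ray(c,px,z):
    px=np.atleast_2d(px).astype(float);K=c['mtx'];o=-c['R'].T@c['t']
    d=np.c_[(px[:,0]-K[0,2])/K[0,0],(px[:,1]-K[1,2])/K[1,1],np.ones(len(px))]@c['R']
    return o+d*((z-o[2])/d[:,2])[:,None]
def rect(p):
    (cx,cy),(w,h),a=cv2.minAreaRect(np.float32(p[:,:2]))
    if w<h: w,h,a=h,w,a+90
    return np.round([cx,cy,w,h,(a+90)%180-90],4)
def blob(m,near,rad):
    m=m.astype(np.uint8); v,u=np.nonzero(m)
    k=np.hypot(u-near[0],v-near[1])<rad
    o=np.zeros_like(m);o[v[k],u[k]]=1
    n,l,s,_=cv2.connectedComponentsWithStats(o); i=1+np.argmax(s[1:,4]); return l==i
def px(m): v,u=np.nonzero(m); return np.c_[u,v]
def bars(c,W,near,rad,z0,z1):
    hsv=cv2.cvtColor(c['color'],cv2.COLOR_RGB2HSV); 
    m=blob((W[...,2]>z0)&(W[...,2]<z1),near,rad); return m
E
python3 - <<'E'
from h import *
c=dict(np.load('top.npz')); W=world(c); z=W[...,2]
print('bench z',[np.round(W[p],4) for p in[(170,110),(240,270),(220,331),(155,239),(226,201),(310,280),(120,280)]])
for n,near,a,b in(('spare',(239,152),.06,.085),('jam',(331,220),.064,.092)):
    m=blob((z>a)&(z<b),near,35); print(n,m.sum(),rect(W[m]),'ray',rect(ray(c,px(m),(a+b)/2)),W[m].mean(0),np.percentile(W[m][:,2],[10,90]))
hsv=cv2.cvtColor(c['color'],cv2.COLOR_RGB2HSV); print(hsv[226,201],hsv[170,110],hsv[200,190])
m=blob((hsv[...,1]>125)&(z<.012),(201,226),70);m=cv2.morphologyEx(m.astype(np.uint8),cv2.MORPH_OPEN,np.ones((5,5)))>0
print('mat',m.sum(),rect(ray(c,px(m),.004)))
m=(z>.018)&(z<.040); m=blob(m,(326,220),65); print('cradle',m.sum(),rect(W[m]),rect(ray(c,px(m),.029)))
vis=c['color'][:,:,::-1].copy(); vis[m]=(0,255,0)
h=np.uint8(np.clip(z/.1,0,1)*255)
cr=lambda a:cv2.resize(a[140:300,240:400],(390,390),interpolation=cv2.INTER_CUBIC)
cv2.imwrite('pics/a.png',np.hstack([cr(c['color'][:,:,::-1]),cr(cv2.applyColorMap(h,2))]))
# tall stuff map
for x in np.arange(.2,.95,.1): print(round(x,1),[ (lambda s: round(float(s.max()),2) if s.size else None)(z[(abs(W[...,0]-x)<.05)&(abs(W[...,1]-y)<.05)&(c['depth']>0)]) for y in np.arange(.6,-.41,-.1)])
E
```

```text
bench z [array([0.6215, 0.4227, 0.    ]), array([0.4661, 0.0615, 0.0012]), array([ 0.5064, -0.0596,  0.0806]), array([0.6425, 0.1297, 0.0718]), array([0.4962, 0.2144, 0.0046]), array([0.3248, 0.0439, 0.0605]), array([0.713 , 0.0445, 0.0914])]
spare 436 [6.55400e-01 1.31000e-01 8.98000e-02 2.22000e-02 3.45998e+01] ray [6.53700e-01 1.30800e-01 8.95000e-02 2.22000e-02 3.44892e+01] [0.65399804 0.13073878 0.07017497] [0.06685292 0.0727674 ]
jam 478 [ 5.07100e-01 -6.08000e-02  8.95000e-02  2.26000e-02  4.96994e+01] ray [ 5.0630e-01 -5.9300e-02  8.9200e-02  2.2800e-02  4.9908e+01] [ 0.50633045 -0.0597123   0.0757985 ] [0.072266   0.07855095]
[ 14 134 147] [16 86 89] [ 14 136 131]
mat 5724 [ 0.4983  0.2152  0.2377  0.1191 27.485 ]
cradle 2940 [ 0.5105 -0.0589  0.2104  0.1507 21.053 ] [ 0.5105 -0.0582  0.2099  0.1514 21.051 ]
0.2 [-0.83, -0.83, None, 0.0, 0.01, 0.0, 0.06, 0.05, 0.05, 0.08, 0.08]
0.3 [-0.83, None, None, 0.01, 0.05, 0.06, 0.06, 0.05, 0.05, 0.08, 0.08]
0.4 [None, None, 0.0, 0.01, 0.01, 0.05, 0.05, 0.04, 0.32, 0.32, 0.13]
0.5 [None, 0.01, 0.01, 0.01, 0.01, 0.01, 0.08, 0.08, 0.29, 0.3, 0.2]
0.6 [0.01, 0.16, 0.34, 0.07, 0.01, 0.08, 0.04, 0.04, 0.47, 0.38, None]
0.7 [0.01, 0.34, 0.34, 0.34, 0.08, 0.11, 0.12, 0.55, 0.55, None, None]
0.8 [0.09, 0.34, 0.34, 0.34, 0.34, 0.12, 0.39, 0.46, None, None, None]
0.9 [None, None, None, 0.0, 0.01, 0.22, 0.3, None, None, None, None]
```

View pics/a.png

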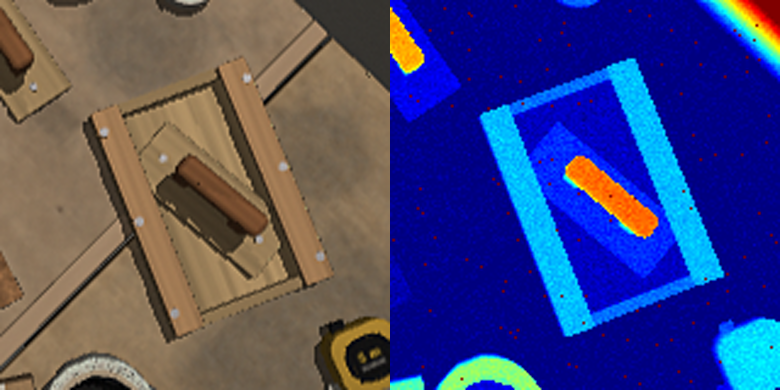

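The crop shows the cradle's lips running at 21° and the board turned about 29° from them (bar from left-panel (190,165) to (255,225)). I can grasp the bar directly.

```bash
cat > rel.py <<'E'
from bench import *
import sys,numpy as np
from scipy.spatial.transform import Rotation as Ro
def rel(p,deg):
    s=state(); R=Ro.from_quat(s['eef_rot'],scalar_first=True)
    a=np.radians(deg); x=[np.cos(a),np.sin(a),0]; z=[0,0,-1]
    T=Ro.from_matrix(np.c_[x,np.cross(z,x),z])
    M=R.as_matrix(); print('now',np.round(s['tool_pos'],4),'head',round(np.degrees(np.arctan2(M[1,0],M[0,0])),2),'F',np.round(s['wrist_force'],1),'gap',round(s['finger_gap'],4),'t',s['time'])
    print('rel',np.round(R.inv().apply(np.array(p)-s['tool_pos']),4),np.round((R.inv()*T).as_rotvec(),4),'j',np.round(s['joint_positions'],2))
if __name__=='__main__': a=list(map(float,sys.argv[1:])); rel(a[:3],a[3])
E
python3 rel.py .507 -.060 .15 49.8
python3 - <<'E'
from h import *
c=dict(np.load('top.npz'));W=world(c);d=c['depth']>0
for h in(.1,.14,.25):
  m=d&(W[...,2]>h);p=W[m];r=np.hypot(p[:,0]-.507,p[:,1]+.06);o=np.argsort(r)[[0,20,60]];print(h,p[o],r[o])
E
```

```text
now [0.2605 0.5948 0.1782] head 156.35 F [ 0.3 -0.1  1.1] gap 0.094 t 0.1
rel [-0.4885 -0.5009  0.029 ] [-1.2000e-03  1.5000e-03  1.8596e+00] j [-1.22  0.63  0.04  1.52 -0.03  1.   -0.02]
0.1 [[ 0.44641345 -0.2354161   0.27700757]
 [ 0.44185556 -0.2354545   0.27938188]
 [ 0.43887734 -0.23538572  0.28213077]] [0.18558432 0.1871579  0.18815113]
0.14 [[ 0.44641345 -0.2354161   0.27700757]
 [ 0.44185556 -0.2354545   0.27938188]
 [ 0.43887734 -0.23538572  0.28213077]] [0.18558432 0.1871579  0.18815113]
0.25 [[ 0.44641345 -0.2354161   0.27700757]
 [ 0.44185556 -0.2354545   0.27938188]
 [ 0.43887734 -0.23538572  0.28213077]] [0.18558432 0.1871579  0.18815113]
```

Call:
{"fn": "move_arm", "kwargs": {"rows": [[[-0.01,-0.01,0,0,0,0.04],[-0.03,-0.03,0,0,0,0.12],[-0.055,-0.055,-0.005,0,0,0.21],[-0.08,-0.08,-0.01,0,0,0.3],[-0.105,-0.108,-0.01,0,0,0.4],[-0.13,-0.133,-0.01,0,0,0.5],[-0.155,-0.16,-0.01,0,0,0.6],[-0.18,-0.185,-0.01,0,0,0.7],[-0.205,-0.21,-0.01,0,0,0.8],[-0.23,-0.236,-0.01,0,0,0.88],[-0.25,-0.256,-0.01,0,0,0.95],[-0.26,-0.266,-0.01,0,0,0.98]]], "gripper": 1}}

```text
time: 1.1
tool_pos: [0.3931, 0.2434, 0.189]
eef_rot: [0.001, 0.644, 0.765, -0.001]
wrist_force: [0.2, -0.9, 0.1]
finger_gap: 0.094
finger_force: 0.0
```

```bash
python3 rel.py .507 -.060 .12 49.8
```

```text
now [0.3931 0.2434 0.189 ] head 99.77 F [ 0.2 -0.9  0.1] gap 0.094 t 1.1
rel [-0.3183  0.0608  0.0695] [4.000e-04 1.600e-03 8.721e-01] j [-0.87  0.37  0.34  2.01 -0.17  0.79 -0.26]
```

Call:
{"fn": "move_arm", "kwargs": {"rows": [[[-0.02,0.004,0,0,0,0.06],[-0.05,0.01,0.005,0,0,0.15],[-0.085,0.016,0.01,0,0,0.25],[-0.12,0.023,0.015,0,0,0.35],[-0.155,0.03,0.025,0,0,0.45],[-0.19,0.036,0.035,0,0,0.55],[-0.225,0.043,0.045,0,0,0.65],[-0.258,0.049,0.055,0,0,0.73],[-0.285,0.055,0.06,0,0,0.8],[-0.305,0.058,0.066,0,0,0.85],[-0.318,0.061,0.0695,0,0,0.872],[-0.318,0.061,0.0695,0,0,0.872]]]}}

```text
time: 2.1
tool_pos: [0.5093, -0.0573, 0.1186]
eef_rot: [0.001, 0.906, 0.423, -0.0]
wrist_force: [0.6, 0.6, 0.4]
finger_gap: 0.0938
finger_force: 0.0
```

```bash
python3 rel.py .507 -.060 .049 49.8
```

```text
now [ 0.5093 -0.0573  0.1186] head 50.05 F [0.6 0.6 0.4] gap 0.0938 t 2.1
rel [-0.0035 -0.0001  0.0696] [0.0011 0.0015 0.0044] j [-0.29  0.57  0.52  1.97 -0.42  0.71 -0.21]
```

Call:
{"fn": "move_arm", "kwargs": {"rows": [[[-0.002,0,0.008,0,0,0],[-0.002,0,0.02,0,0,0],[-0.002,0,0.034,0,0,0],[-0.002,0,0.048,0,0,0],[-0.002,0,0.058,0,0,0],[-0.002,0,0.066,0,0,0],[-0.002,0,0.07,0,0,0],[-0.002,0,0.07,0,0,0],[-0.002,0,0.07,0,0,0]]]}}

```text
time: 2.85
tool_pos: [0.5073, -0.056, 0.0496]
eef_rot: [-0.0, 0.905, 0.425, 0.0]
wrist_force: [0.8, -1.2, 0.9]
finger_gap: 0.0938
finger_force: 0.0
```

Call:
{"fn": "move_arm", "kwargs": {"rows": [[[0,0,0,0,0,0],[0,0,0,0,0,0],[0,0,0,0,0,0],[0,0,0,0,0,0],[0,0,0,0,0,0],[0,0,0,0,0,0],[0,0,0,0,0,0],[0,0,0,0,0,0]]], "gripper": -1, "squeeze": 25}}

```text
time: 3.52
tool_pos: [0.5072, -0.0562, 0.0495]
eef_rot: [-0.0, 0.905, 0.424, 0.0]
wrist_force: [0.6, 0.7, 0.8]
finger_gap: 0.0444
finger_force: 0.0
```

```bash
python3 rel.py .5095 -.059 .049 21
python3 - <<'E'
from bench import *
from h import *
c=read_camera('scene');a=c['color'][130:260,240:440,::-1];cv2.imwrite('pics/g.png',cv2.resize(a,(800,520)))
E
```

```text
now [ 0.5072 -0.0562  0.0495] head 50.24 F [0.6 0.7 0.8] gap 0.0444 t 3.5167
rel [-0.0007  0.0035  0.0005] [-0.     -0.      0.5103] j [-0.22  0.67  0.42  2.03 -0.51  0.55 -0.13]
```

View pics/g.png

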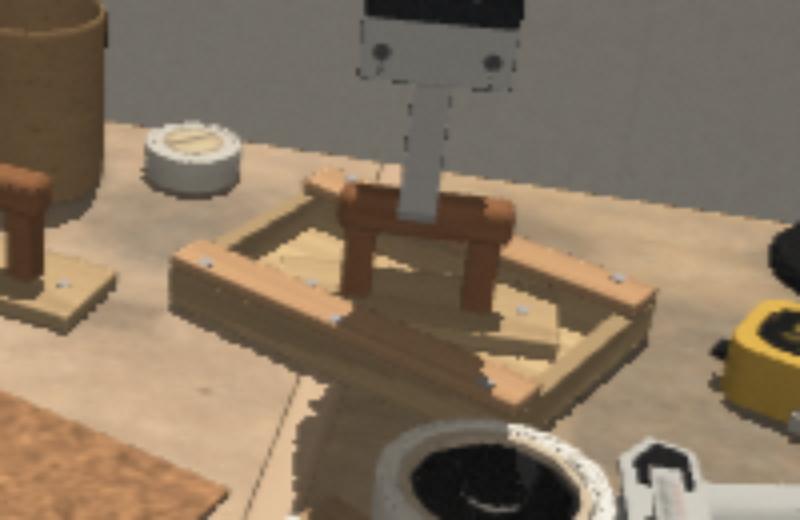

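The fingers straddle the bar near its middle, around (420,205), and are still closing.

Call:
{"fn": "move_arm", "kwargs": {"rows": [[[0,0.003,0,0,0,-0.007],[0,0.003,0,0,0,-0.007],[0,0.003,0,0,0,-0.007],[0,0.003,0,0,0,-0.007],[0,0.003,0,0,0,-0.007],[0,0.003,0,0,0,-0.007]]]}}

```text
time: 4.07
tool_pos: [0.5098, -0.0584, 0.0495]
eef_rot: [0.0, 0.904, 0.428, 0.0]
wrist_force: [0.6, -0.6, 0.4]
finger_gap: 0.0203
finger_force: 25.0
```

```bash
python3 rel.py .5095 -.059 .049 21
```

```text
now [ 0.5098 -0.0584  0.0495] head 50.62 F [ 0.6 -0.6  0.4] gap 0.0203 t 4.0667
rel [-0.0007  0.0001  0.0005] [ 6.00e-04 -3.00e-04  5.17e-01] j [-0.22  0.67  0.42  2.02 -0.51  0.55 -0.13]
```

Call:
{"fn": "move_arm", "kwargs": {"rows": [[[0,0,0,0,0,0.02],[0,0,0,0,0,0.06],[0,0,0,0,0,0.11],[0,0,0,0,0,0.17],[0,0,0,0,0,0.23],[0,0,0,0,0,0.29],[0,0,0,0,0,0.35],[0,0,0,0,0,0.41],[0,0,0,0,0,0.46],[0,0,0,0,0,0.5],[0,0,0,0,0,0.515],[0,0,0,0,0,0.515]]]}}

```text
time: 5.07
tool_pos: [0.5093, -0.0579, 0.0494]
eef_rot: [-0.0, 0.983, 0.183, -0.0]
wrist_force: [-0.5, 0.3, 1.2]
finger_gap: 0.0203
finger_force: 25.0
```

```bash
python3 rel.py .5095 -.059 .15 21;python3 - <<'E'
from bench import *
from h import *
c=read_camera('scene');d=read_camera('top');f=lambda a:cv2.resize(a[:,:,::-1],(400,400))
cv2.imwrite('pics/r.png',np.hstack([f(c['color'][120:270,270:420]),f(d['color'][140:300,240:400])]))
E
```

```text
now [ 0.5093 -0.0579  0.0494] head 21.13 F [-0.5  0.3  1.2] gap 0.0203 t 5.0667
rel [-0.0003  0.0011 -0.1006] [-0.0004  0.0004  0.0023] j [-0.31  0.71  0.56  2.02 -0.66  0.6  -0.49]
```

View pics/r.png

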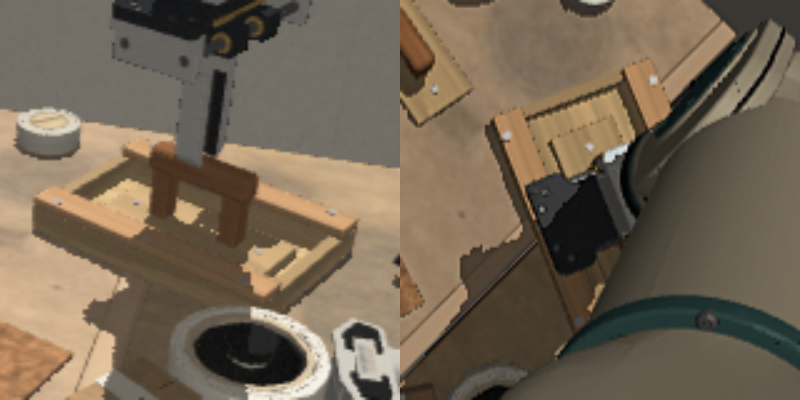

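The board now lies parallel to the lips, its far plate edge at about (588,130) parallel to the end wall, with clear gaps on both sides. I lift straight up.

Call:
{"fn": "move_arm", "kwargs": {"rows": [[[0,0,-0.003,0,0,0],[0,0,-0.008,0,0,0],[0,0,-0.015,0,0,0],[0,0,-0.023,0,0,0],[0,0,-0.033,0,0,0],[0,0,-0.045,0,0,0],[0,0,-0.06,0,0,0],[0,0,-0.075,0,0,0],[0,0,-0.09,0,0,0],[0,0,-0.102,0,0,0],[0,0,-0.11,0,0,0],[0,0,-0.11,0,0,0]]]}}

```text
time: 6.17
tool_pos: [0.5107, -0.0585, 0.1615]
eef_rot: [0.0, 0.983, 0.183, 0.002]
wrist_force: [2.3, -0.2, -1.9]
finger_gap: 0.0205
finger_force: 25.0
```

```bash
python3 rel.py .498 .215 .15 27.5;python3 - <<'E'
from bench import *
from h import *
c=read_camera('scene')
cv2.imwrite('pics/l.png',c['color'][:,:,::-1])
E
```

```text
now [ 0.5107 -0.0585  0.1615] head 21.13 F [ 2.3 -0.2 -1.9] gap 0.0205 t 6.1667
rel [ 0.0867 -0.2597  0.0115] [ 0.0015 -0.0032 -0.1111] j [-0.42  0.55  0.73  1.93 -0.49  0.84 -0.63]
```

View pics/l.png

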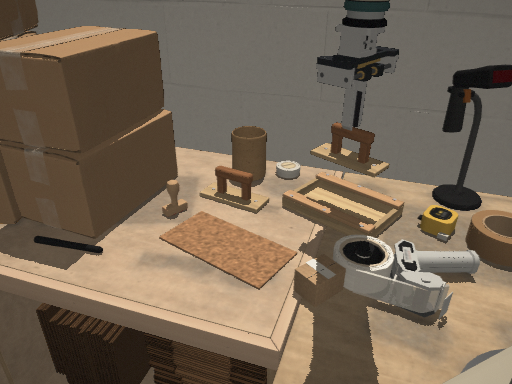

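Held level, clear of the cradle at (343,205); grip at mid-bar. Now I carry it over the mat.

Call:
{"fn": "move_arm", "kwargs": {"rows": [[[0.002,-0.006,0,0,0,0],[0.007,-0.02,0,0,0,-0.01],[0.015,-0.045,0,0,0,-0.02],[0.025,-0.075,0,0,0,-0.035],[0.035,-0.105,0,0,0,-0.05],[0.045,-0.135,0,0,0,-0.06],[0.055,-0.165,0,0,0,-0.07],[0.065,-0.195,0,0,0,-0.085],[0.074,-0.223,0,0,0,-0.095],[0.082,-0.244,0,0,0,-0.105],[0.086,-0.256,0.005,0,0,-0.11],[0.087,-0.26,0.01,0,0,-0.111]]]}}

```text
time: 7.22
tool_pos: [0.496, 0.2185, 0.1482]
eef_rot: [-0.0, 0.971, 0.24, -0.001]
wrist_force: [0.1, -0.3, -2.5]
finger_gap: 0.0203
finger_force: 25.0
```

Call:
{"fn": "move_arm", "kwargs": {"rows": [[[0,0,0.01,0,0,0],[0,0,0.025,0,0,0],[0,0,0.04,0,0,0],[0,0,0.055,0,0,0],[0,0,0.067,0,0,0],[0,0,0.075,0,0,0],[0,0,0.08,0,0,0],[0,0,0.08,0,0,0],[0,0,0.08,0,0,0]]]}}

```text
time: 7.97
tool_pos: [0.4972, 0.2152, 0.0695]
eef_rot: [0.0, 0.971, 0.237, 0.0]
wrist_force: [-0.3, 1.0, -1.9]
finger_gap: 0.0202
finger_force: 25.0
```

```bash
python3 rel.py .498 .215 .0475 27.5;python3 - <<'E'
from bench import *
from h import *
for n in('scene','top'):
    c=read_camera(n);np.savez('p_'+n,**c)
    if n=='scene': A=cv2.resize(c['color'][110:310,130:330],(400,400))
    else: B=cv2.resize(c['color'][120:320,110:310],(400,400))
cv2.imwrite('pics/m.png',np.hstack([A,B])[:,:,::-1])
E
```

```text
now [0.4972 0.2152 0.0695] head 27.45 F [-0.3  1.  -1.9] gap 0.0202 t 7.9667
rel [0.0006 0.0005 0.022 ] [ 0.0002 -0.0001 -0.001 ] j [-0.85  0.71  0.61  1.93 -0.63  0.69 -0.94]
```

View pics/m.png

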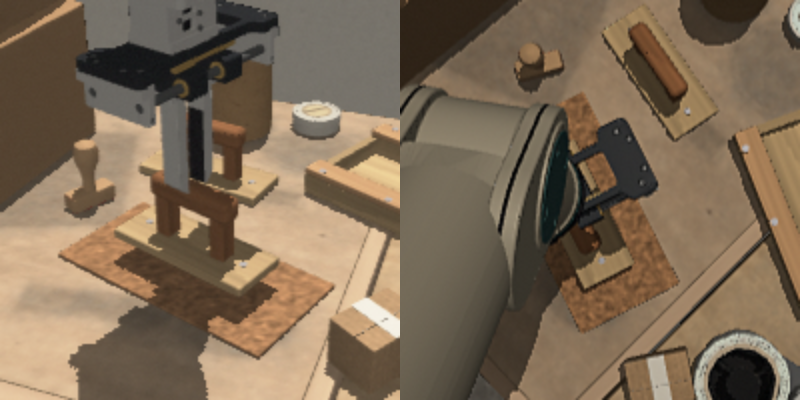

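The board hangs level over the mat and parallel to it (plate ends at left-panel (125,230) and (260,275)). From the grasp offset, its centre sits about 3 mm back along tool x, so I compensate and lower it.

Call:
{"fn": "move_arm", "kwargs": {"rows": [[[0.002,0,0.004,0,0,0],[0.0035,0.0005,0.009,0,0,0],[0.0035,0.0005,0.014,0,0,0],[0.0035,0.0005,0.018,0,0,0],[0.0035,0.0005,0.0205,0,0,0],[0.0035,0.0005,0.022,0,0,0],[0.0035,0.0005,0.022,0,0,0],[0.0035,0.0005,0.022,0,0,0]]]}}

```text
time: 8.73
tool_pos: [0.4999, 0.2167, 0.0474]
eef_rot: [-0.0, 0.971, 0.238, -0.0]
wrist_force: [-0.0, -0.4, 0.1]
finger_gap: 0.0205
finger_force: 25.0
```

```bash
python3 rel.py .5 .217 .0475 27.5
```

```text
now [0.4999 0.2167 0.0474] head 27.48 F [-0.  -0.4  0.1] gap 0.0205 t 8.7333
rel [ 0.0002 -0.0002 -0.0001] [-0.0003  0.0006 -0.0003] j [-0.82  0.75  0.58  1.94 -0.66  0.65 -0.92]
```

The weight is off the wrist, so the board is resting on the mat. I release and retreat.

Call:
{"fn": "move_arm", "kwargs": {"rows": [[[0,0,0,0,0,0],[0,0,0,0,0,0],[0,0,0,0,0,0],[0,0,0,0,0,0],[0,0,0,0,0,0],[0,0,0,0,0,0]]], "gripper": 0.4}}

```text
time: 9.23
tool_pos: [0.5005, 0.2169, 0.0475]
eef_rot: [-0.0, 0.971, 0.238, 0.0]
wrist_force: [0.0, -0.8, 0.5]
finger_gap: 0.057
finger_force: 0.0
```

Call:
{"fn": "move_arm", "kwargs": {"rows": [[[0,0,-0.005,0,0,0],[0,0,-0.015,0,0,0],[0,0,-0.03,0,0,0],[0,0,-0.05,0,0,0],[0,0,-0.075,0,0,0],[0,0,-0.1,0,0,0],[0,0,-0.12,0,0,0],[0,0,-0.135,0,0,0],[0,0,-0.14,0,0,0],[0,0,-0.14,0,0,0]]]}}

```text
time: 10.07
tool_pos: [0.5012, 0.2172, 0.1892]
eef_rot: [-0.0, 0.971, 0.238, 0.002]
wrist_force: [0.2, 1.1, 0.2]
finger_gap: 0.0658
finger_force: 0.0
```

```bash
python3 rel.py .30 .50 .20 70
```

```text
now [0.5012 0.2172 0.1892] head 27.49 F [0.2 1.1 0.2] gap 0.0658 t 10.0667
rel [-0.0479 -0.3438 -0.0109] [ 0.001  -0.0031 -0.7419] j [-0.94  0.57  0.75  1.81 -0.47  0.95 -1.08]
```

Call:
{"fn": "move_arm", "kwargs": {"rows": [[[-0.002,-0.01,-0.002,0,0,-0.03],[-0.006,-0.035,-0.005,0,0,-0.09],[-0.01,-0.065,-0.01,0,0,-0.15],[-0.014,-0.1,-0.01,0,0,-0.22],[-0.019,-0.135,-0.01,0,0,-0.3],[-0.024,-0.17,-0.01,0,0,-0.37],[-0.029,-0.205,-0.01,0,0,-0.44],[-0.034,-0.24,-0.01,0,0,-0.52],[-0.039,-0.275,-0.01,0,0,-0.6],[-0.043,-0.31,-0.01,0,0,-0.67],[-0.047,-0.335,-0.01,0,0,-0.72],[-0.048,-0.344,-0.01,0,0,-0.74]]]}}

```text
time: 11.07
tool_pos: [0.2933, 0.5035, 0.1957]
eef_rot: [-0.001, 0.817, 0.577, -0.002]
wrist_force: [-0.2, 0.2, -0.7]
finger_gap: 0.0657
finger_force: 0.0
```

Run:
```python
from bench import *
from h import *
c=read_camera('top');W=world(c);z=W[...,2]
cv2.imwrite('pics/f.png',c['color'][:,:,::-1])
for n,near,a,b in(('spare',(239,152),.06,.085),('board',(201,222),.062,.09)):
    m=blob((z>a)&(z<b),near,35); print(n,m.sum(),rect(ray(c,px(m),.071 if n=='spare' else .075)),W[m].mean(0))
m=blob((z>.010)&(z<.09),(201,226),60);print('plate',m.sum(),rect(W[m]))
```

```text
spare 439 [6.53700e-01 1.30800e-01 9.02000e-02 2.25000e-02 3.45235e+01] [0.65401823 0.13078186 0.07001591]
board 469 [4.95800e-01 2.14800e-01 8.91000e-02 2.23000e-02 2.66795e+01] [0.49577309 0.21492659 0.07426363]
plate 1869 [ 0.4961  0.2158  0.1491  0.0601 26.8657]
```

View pics/f.png

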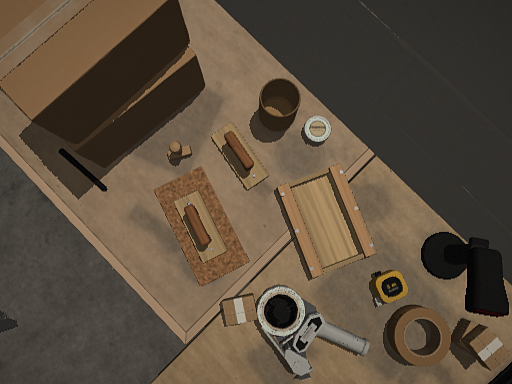

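The board stands upright at (198,227) on the mat, within about 2 mm of centre and 0.7° of square. The spare board has not moved and the cradle is empty.

```bash
python3 -c "
from bench import *
print(finish_job())"
```

```text
the job is handed in; nothing more can be done
None
```

The board was turned flat in the cradle, lifted out and set upright on the mat, about 2 mm from centre and 0.7° from square by the last camera measurement; the spare board was not moved, and the job is handed in.

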